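# Show the pump head's valve mouth to the phone camera

## Robot

A 6-joint arm with a two-finger parallel gripper is mounted at the origin on the work surface. World frame = base frame: x ahead of the robot, y to its left, z up, the work surface at z = 0. Lengths are in mm, angles in degrees, forces in N, time in s.
With the tool pointing down it reaches from about 300 to 850 mm from the base axis. Payload 4.2 kg.
Tool frame: the origin (TCP) lies midway between the tips of the shut fingers; the grasp point (between the pads) lies 19 mm behind it; y points along the fingers, z is the direction in which the jaws open and shut, and the axes are right-handed (so a half turn about y gives the same grasp; the last joint's range is limited). The gripper opens to 91 mm and grips with 3 to 60 N. Pads are 32 mm wide; open, the fingers measure 118 mm over their backs; the gripper's body (76 mm by 178 mm) begins 60 mm behind the grasp point.
Start: joints at [74.198, 18.312, 89.639, -0, 72.044, -1.146], TCP at [145.488, 556.306, 213.976] pointing down, gripper open.
Joint ranges: [-177.97, 177.97], [-48.28, 115.42], [12.27, 149.76], [-77.06, 257.06], [2.81, 150.46], [-146.56, 146.56]. Speed limits (degrees/s): [147.25, 147.25, 180, 180, 180, 180].

## Interface

Orientations are given as [roll, pitch, yaw] about the fixed x, y, z axes, in that order (R = Rz(yaw) Ry(pitch) Rx(roll)).
In Python, from workcell import env gives the robot as it stands.
- The arm moves only by the shell command python3 -m handwheel 'ROWS' [FORCE]. ROWS is JSON, a list of rows, each a list of 3 entries, a list of its own where there are three numbers: the opening, from 0 (shut) to 1 (fully open), then the shift along the tool's x, y, z in mm, then the turn, a rotation vector about the tool's x, y, z in degrees. A call has exactly 10 rows; each row shifts and turns the commanded pose from where the row before left it, along the tool's axes as they then stand; what a row does not reach is not made up. A row lasts 1/12 s, in which the tool goes at most 41.7 mm and 7.16 degrees, less where a joint would pass 70% of its speed; a pose out of reach is approached as far as the arm can. A call is refused whole if a number of a shift passes 41.7 or a number of a turn 7.16, either way. A call with a gripper value outside its range is refused whole. The fingers move at their own pace and stop on an object; FORCE is the grip in N (left out, the last holds). Time passes only in rows, so rows that do not move let the fingers close, or fill a call up. It gives the time, the measured TCP pose, the force and the opening at its end, in the units of the state.
- env.state(): the state, without advancing time (a new reading comes with each control period).
- env.grab_frame(name): name is "scene" or "top"; returns the picture (420x560x3 uint8, red, green, blue); there is no depth.
- env.camera_info(name): a dict with "fx", "fy", "cx", "cy" (pixels), "camera_from_world" (4x4, takes a point from world to camera coordinates). Camera axes: x right, y down, z forward; pixel columns grow to the right and rows downward; lengths in mm; the calibration is good to about 2 mm. A picture is of the moment at which its call begins. camera_info takes no time and is no camera call.
- env.job_done(): hands the job in, once; it reports no verdict.
Trained networks look in the newest picture that a camera, given by its name, has taken for a name from the list of things; names that differ only in an ending like _2 or _b are one class to them, and where a whole thing is asked for, a point or a joint stands for the part that bears it (a point fixed in the world has none). Each returns a list of dicts, best first, with "p" (0 to 1); they miss things now and then, are a little off and sometimes report something else, mostly with a low value. They report only what shows in the picture. A call takes as long as a camera call.
- env.masks_of(camera, label): "region" (420x560 bool, what is visible of it) and "location" ([column, row] in pixels, amid what is visible of it).
The state is a dict: "time_s": time; "qpos": joint angles; "qvel": joint speeds; "effort": joint torques, N m; "ee_pos": TCP position; "ee_rot": TCP orientation; "force": force on the tool from outside, world axes, zero at the start; "torque": the same for the moment, N m; "gripper_width": finger opening in mm.
Only numpy, scipy, OpenCV 4.12 (cv2) and the standard library are available. Lean on these libraries where they do the work, as an engineer would, in place of code of your own. Each camera call takes 0.05 s, during which the arm holds its last target.

## Task

The grey mug is in the way in front of the phone: first lift it away and stand it upright on the round cork coaster, and let go of it. Then pick the white bike pump head out of the wooden tray and hold it up to the phone's lens for a close-up of its valve mouth: lever still on top, the mouth pointing straight at the lens (the phone leans back, so its line of sight rises a little) and centred in its view about 10 cm from it. Finish still holding the pump head steady there in the air, without touching the phone, tipping the mug or disturbing the other things on the console.

Things in the scene. Friction and masses are not known exactly. Their poses are not given: they have to be found in the camera images.
- phone_lens (a point): Face centre of the round 18 mm lens of a black phone, fixed on a low stand in landscape: 150 wide, 72 tall, 9 mm thick, top edge 77 mm above the console; lens mid-width, 62 mm up. Axes: x into the phone (the lens looks along -x), y along its width, z up the phone. It leans back 20 degrees, so the line of sight rises 20 degrees away from the lens.
- show_point (a point): point on the line of sight 100 mm in front of the lens, where the centre of the valve mouth is to be; same axes as phone_lens (x towards the lens, dipping 20 degrees). About 97 mm above the console.
- mug_center (a point): centre, half-way up, of a loose grey ceramic mug standing in front of the phone: 62 mm diameter, 92 mm tall, open top (wall 4 mm), handle on its own +y side reaching out to 67 mm from the axis; z up. About 0.22 kg.
- coaster_top (a point): centre of the upper face of a round cork coaster, 100 mm diameter, 5 mm thick, fixed to the console.
- pump_center (a point): Grip centre, 13 mm above the underside, of a loose white bike pump head, 0.07 kg, in the tray. Axes: x to the mouth, y to the spigot, z up when lying. Block x -34 to 22, 26 wide (y), 26 mm high; round collar on to the mouth at x 36; flat lever on top (x -44 to 8, to 18 mm above this point); 12 mm hose spigot at x -26 out to y 36. Best gripped across y at x = 0: flat sides.
- pump_mouth (a point): centre of the pump head's valve mouth, a black rubber ring of 20 mm with a dark hole, 36 mm from pump_center along own x.
- pump: the pump head itself: origin at its underside, 13 mm below pump_center, same axes.
- mug: the mug itself: origin at the centre of its underside, 46 mm below mug_center, same axes.
- phone: the phone itself: origin in the middle of its lower edge, axes as phone_lens; fixed, not to be touched.
- tray: shallow open wooden tray fixed to the console, 170 (x) by 310 (y) by 22 mm high, walls and floor 6 mm thick; origin at the centre of its underside. It holds, side by side in three places 85 mm apart along its y (any order), the pump head, the multi-tool and the key cover.
- multitool: loose closed steel multi-tool lying in the tray, 100 (x) by 34 (y) by 18 mm high; origin at the centre of its underside. To be left alone.
- keycover: loose hard dark silicone key cover lying in the tray, about 68 (x) by 36 (y) by 14 mm; origin at its underside. To be left alone.
- bowl: loose round stoneware key bowl, 150 mm diameter, 50 mm high; origin at the centre of its underside. To be left alone.
- case: loose black glasses case 155 by 60 by 45 mm at the left side. To be left alone.
- torch: loose grey torch 125 mm long, 34 mm thick, behind the tray. To be left alone.

How it is judged (in metres and radians):
On the way, in this order (a step that is already met when the one before it is completed fails the run):
1. the mug stands upright on the coaster and is released (horizontal distance between mug_center and coaster_top below 0.03 m and height (world z) of mug below 0.012 m and angle between mug's own z axis and vertical below 0.1 rad and contact force between mug and the fingers below 0.1 N and linear speed of mug below 0.03 m/s), for 0.2 s.
2. the pump head is gripped and lifted out of the tray (height (world z) of pump_center above 0.06 m and contact force between pump and the fingers above 1 N), for 0.2 s.
At the end, for the whole second after the job is handed in: Pump head held still in the air: its mouth within 25 mm of the point 100 mm before the lens on its line of sight, axis within 0.2 rad of that line and facing the lens, lever on top (roll within 0.25 rad); mug upright, released, on the coaster within 30 mm of its centre (all of step 2 and distance between pump_mouth and show_point below 0.025 m and angle between the x axis of pump_mouth and the x axis of phone_lens, either way round below 0.2 rad and x of pump_center in the frame of show_point below -0.005 m and angle between pump's own z axis and vertical below 0.6 rad and angle between the y axis of pump_mouth and the y axis of phone_lens, either way round below 0.25 rad and linear speed of pump below 0.03 m/s and angular speed of pump below 0.3 rad/s and contact force between pump and mug below 0.1 N and contact force between pump and tray below 0.1 N and horizontal distance between mug_center and coaster_top below 0.03 m and height (world z) of mug below 0.012 m and angle between mug's own z axis and vertical below 0.1 rad and contact force between mug and the fingers below 0.1 N and linear speed of mug below 0.02 m/s); the arm keeps its last pose, push and grip.
It fails at once if the phone is touched (contact force between phone and anything else above 2 N).
It fails at once if the mug is tipped (angle between mug's own z axis and vertical above 0.6 rad).
It fails at once if a bystander is moved (distance of any of multitool, keycover, bowl, case, torch from where it was at the start of the episode above 0.03 m).
It also fails if it takes over 53 s, if anything falls off the work surface, if the arm or the gripper's body presses on something with over 40 N, if the wrist force passes 120 N, or if a joint passes its speed limit or range.

## Working session

There is one attempt and no reset: what is moved stays moved. The work goes in short steps, Python scripts to look and compute and a shell command to move; the robot and the scene stay as the last step left them, time stands still between calls to the robot, and variables do not carry over. Pictures are saved under pics/ and viewed, and the job is handed in when it is done.

```bash
ls; mkdir -p pics; python3 - <<'E'
from workcell import env
import cv2,numpy as np
for n in("scene","top"):
    im=env.grab_frame(n); cv2.imwrite(f"pics/{n}0.png",im[:,:,::-1])
    c=env.camera_info(n); print(n,c["fx"],c["fy"],c["cx"],c["cy"]); print(np.round(np.array(c["camera_from_world"]),3).tolist())
s=env.state();print(s)
for n in("scene","top"):
  for l in("mug","pump","phone","coaster_top","tray","phone_lens","pump_mouth"):
    try:
        r=env.masks_of(n,l)
        print(n,l,[(round(d["p"],2),np.round(d["location"]).tolist(),int(d["region"].sum())) for d in r[:3]])
    except Exception as e: print(n,l,e)
E
```

```text
pics
scene 514.2757828016267 514.2757828016267 284.089708468906 209.60056016055657
[[-0.764, 0.645, -0.018, 385.944], [0.421, 0.476, -0.772, -223.267], [-0.49, -0.597, -0.635, 2076.042], [0.0, 0.0, 0.0, 1.0]]
top 418.21789977663576 418.21789977663576 281.21973998809807 214.6902050399068
[[0.014, -1.0, 0.009, 86.587], [-0.998, -0.015, -0.067, 593.128], [0.067, -0.008, -0.998, 1123.967], [0.0, 0.0, 0.0, 1.0]]
{'time_s': 0.1, 'qpos': array([ 7.42003683e+01,  1.83457595e+01,  8.96994971e+01,  1.18484292e-04,
        7.20428884e+01, -1.14507946e+00]), 'qvel': array([-0.03224045, -0.09178792, -0.13990131, -0.0287027 , -0.02809463,
       -0.03028333]), 'effort': array([ 7.21403230e-04, -4.13335347e+01, -2.32508951e+01,  7.29528721e-02,
        4.22507711e-02, -7.95153937e-05]), 'ee_pos': array([145.33773267, 555.86454068, 213.22604006]), 'ee_rot': array([-9.00881250e+01,  1.87412716e-03, -1.46545903e+01]), 'force': array([-0.38337288, -0.97066024,  0.50356264]), 'torque': array([-0.02342731,  0.00253205,  0.00423503]), 'gripper_width': 90.7720733823238}
scene mug [(0.9, [313.0, 246.0], 571)]
scene pump [(0.71, [256.0, 182.0], 221)]
scene phone [(0.84, [335.0, 261.0], 258), (0.5, [415.0, 266.0], 895)]
scene coaster_top [(0.96, [304.0, 206.0], 418)]
scene tray [(0.56, [244.0, 178.0], 1928)]
scene phone_lens [(0.84, [333.0, 260.0], 304), (0.25, [308.0, 248.0], 711)]
scene pump_mouth [(0.72, [257.0, 180.0], 197)]
top mug [(0.76, [224.0, 207.0], 577)]
top pump [(0.79, [377.0, 246.0], 297), (0.59, [438.0, 243.0], 509)]
top phone [(0.63, [188.0, 210.0], 914)]
top coaster_top [(0.68, [297.0, 258.0], 1027)]
top tray [(0.9, [396.0, 243.0], 5922), (0.71, [189.0, 212.0], 931)]
top phone_lens [(0.76, [187.0, 216.0], 924)]
top pump_mouth [(0.64, [377.0, 248.0], 342)]
```

```bash
python3 - <<'E'
import cv2
a=cv2.imread("pics/top0.png");b=cv2.imread("pics/scene0.png")
cv2.imwrite("pics/topz.png",cv2.resize(a[150:330,130:470],(0,0),fx=2.35,fy=2.35,interpolation=cv2.INTER_CUBIC)[:600,:800])
cv2.imwrite("pics/scz.png",cv2.resize(b[130:310,190:450],(0,0),fx=3,fy=3,interpolation=cv2.INTER_CUBIC)[:600,:800])
E
```

```text
(no output)
```

View pics/topz.png

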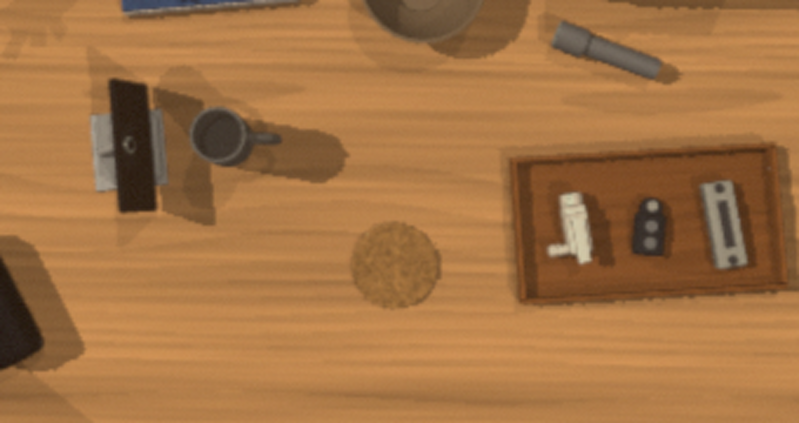

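View pics/scz.png

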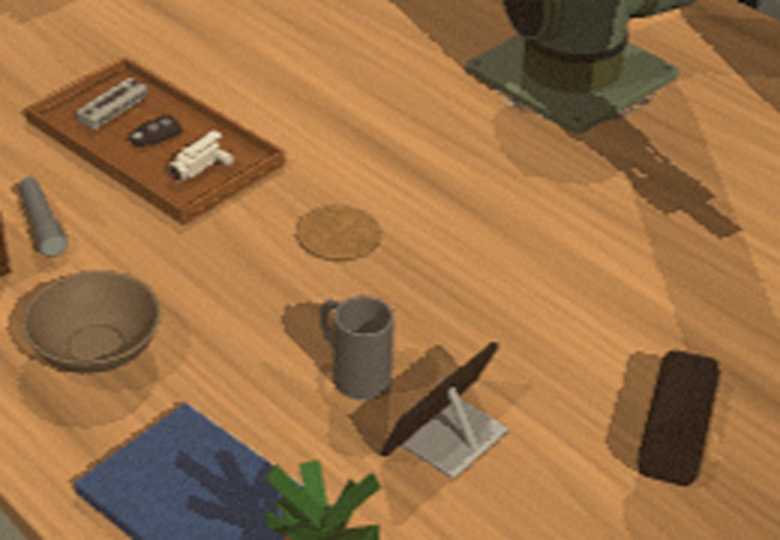

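View pics/top0.png

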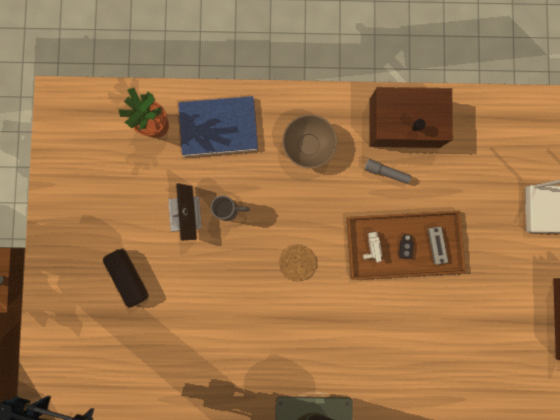

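View pics/scene0.png

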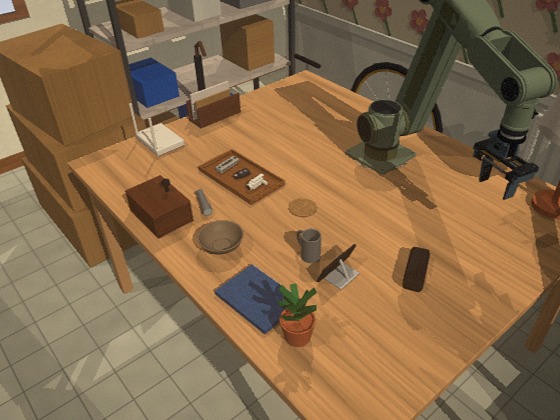

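The top view has +x up and +y to the left. The phone is at about (187,213) facing right, the mug at (224,207) with its handle to the right, and the coaster at (298,262). The pump is the leftmost item in the tray at (375,246), with its mouth up (+x) and its spigot to the left (+y). Next I'll fit the poses.

```bash
cat > h.py <<'E'
import numpy as np,cv2
from workcell import env
from scipy.optimize import minimize
def cam(n):
    c=env.camera_info(n);return np.array([[c["fx"],0,c["cx"]],[0,c["fy"],c["cy"]],[0,0,1]]),np.array(c["camera_from_world"])
def proj(n,P):
    K,T=cam(n);P=np.atleast_2d(P);q=(P@T[:3,:3].T+T[:3,3])@K.T;return q[:,:2]/q[:,2:]
def back(n,uv,z):
    K,T=cam(n);d=T[:3,:3].T@np.linalg.inv(K)@[uv[0],uv[1],1];o=-T[:3,:3].T@T[:3,3];return o+d*(z-o[2])/d[2]
def box(x0,x1,y0,y1,z0,z1): return np.array([[x,y,z] for x in(x0,x1) for y in(y0,y1) for z in(z0,z1)],float)
def cylz(r,z0,z1):
    t=np.linspace(0,2*np.pi,40,endpoint=False);return np.vstack([np.c_[r*np.cos(t),r*np.sin(t),0*t+z] for z in(z0,z1)])
def cylx(r,x0,x1,zc):
    t=np.linspace(0,2*np.pi,24,endpoint=False);return np.vstack([np.c_[0*t+x,r*np.cos(t),zc+r*np.sin(t)] for x in(x0,x1)])
def cyly(r,xc,y0,y1,zc):
    t=np.linspace(0,2*np.pi,24,endpoint=False);return np.vstack([np.c_[xc+r*np.cos(t),0*t+y,zc+r*np.sin(t)] for y in(y0,y1)])
a=np.radians(20);c,s=np.cos(a),np.sin(a)
Rp=np.array([[c,0,s],[0,1,0],[-s,0,c]]) # x dips, z leans back (+x)
M=dict(mug=[cylz(31,0,92),box(-6,6,28,67,20,76)],
 pump=[box(-34,22,-13,13,0,26),cylx(11,22,36,13),box(-44,8,-9,9,26,31),cyly(6,-26,13,36,13)],
 phone=[box(0,9,-75,75,0,72)@Rp.T])
def Rz(t): t=np.radians(t);return np.array([[np.cos(t),-np.sin(t),0],[np.sin(t),np.cos(t),0],[0,0,1]])
S=6
def render(n,parts,p,z0,win):
    im=np.zeros(((win[3]-win[1])*S,(win[2]-win[0])*S),np.uint8)
    for q in parts:
        P=q@Rz(p[2]).T+[p[0],p[1],z0]
        uv=(proj(n,P)+.5-[win[0],win[1]])*S
        cv2.fillConvexPoly(im,cv2.convexHull(uv.astype(np.float32)).astype(np.int32),1)
    return cv2.resize(im.astype(np.float32),None,fx=1/S,fy=1/S,interpolation=cv2.INTER_AREA)
def fit(name,p0,z0,masks,yaws):
    wins={}
    for n,m in masks.items():
        r,cc=np.where(m);wins[n]=(max(cc.min()-15,0),max(r.min()-15,0),min(cc.max()+15,560),min(r.max()+15,420))
    def cost(p): 
        t=0
        for n,m in masks.items():
            w=wins[n];t+=np.abs(render(n,M[name],p,z0,w)-m[w[1]:w[3],w[0]:w[2]]).sum()/m.sum()
        return t
    best=None
    for y in yaws:
        r=minimize(cost,[p0[0],p0[1],y],method="Nelder-Mead",options=dict(initial_simplex=[[p0[0],p0[1],y],[p0[0]+8,p0[1],y],[p0[0],p0[1]+8,y],[p0[0],p0[1],y+10]],maxiter=150))
        if best is None or r.fun<best.fun: best=r
    return np.round(best.x,1),round(best.fun,3)
E
python3 - <<'E'
from h import *
for l,n0,zc,z0,yaws in(("mug","top",46,0,range(-180,180,45)),("pump","top",19,6,range(-40,41,20)),("phone","top",40,9.3,(70,90,110))):
    ms={n:env.masks_of(n,l)[0]["region"] for n in("top","scene")}
    r,cc=np.where(ms["top"]);p0=back("top",(cc.mean(),r.mean()),zc)
    for use in (("top","scene"),("top",),("scene",)):
        print(l,use,np.round(p0),fit(l,p0,z0,{k:ms[k] for k in use},yaws))
r,cc=np.where(env.masks_of("top","coaster_top")[0]["region"]);print("coaster",back("top",(cc.mean(),r.mean()),5),back("top",(298,262.5),5))
r,cc=np.where(env.masks_of("scene","coaster_top")[0]["region"]);print("coaster",back("scene",(cc.mean(),r.mean()),5))
print("lens",back("top",(130+129/2.35,150+145/2.35),62.8))
E
```

```text
Traceback (most recent call last):
  File "h.py", line 42, in fit
    r=minimize(cost,[p0[0],p0[1],y],method="Nelder-Mead",options=dict(initial_simplex=[[p0[0],p0[1],y],[p0[0]+8,p0[1],y],[p0[0],p0[1]+8,y],[p0[0],p0[1],y+10]],maxiter=150))
  File "h.py", line 38, in cost
    w=wins[n];t+=np.abs(render(n,M[name],p,z0,w)-m[w[1]:w[3],w[0]:w[2]]).sum()/m.sum()
                        ~~~~~~^^^^^^^^^^^^^^^^^^
  File "h.py", line 28, in render
    uv=(proj(n,P)+.5-[win[0],win[1]])*S
        ~~~~^^^^^
  File "h.py", line 7, in proj
    K,T=cam(n);P=np.atleast_2d(P);q=(P@T[:3,:3].T+T[:3,3])@K.T;return q[:,:2]/q[:,2:]
        ~~~^^^
  File "h.py", line 5, in cam
    c=env.camera_info(n);return np.array([[c["fx"],0,c["cx"]],[0,c["fy"],c["cy"]],[0,0,1]]),np.array(c["camera_from_world"])
ValueError: time passes only in moves, steps and waits
```

```bash
sed -i 's/^def cam(n):/import functools\n@functools.lru_cache(None)\ndef cam(n):/' h.py
cat > fit0.py <<'E'
from h import *
import sys
cam("top");cam("scene")
print(env.state()["time_s"])
for l,n0,zc,z0,yaws in(("mug","top",46,0,range(-180,180,60)),("pump","top",19,6,range(-40,41,20)),("phone","top",40,9.3,(70,90,110))):
    ms={n:env.masks_of(n,l)[0]["region"] for n in("top","scene")}
    np.savez(f"m_{l}.npz",**ms)
    r,cc=np.where(ms["top"]);p0=back("top",(cc.mean(),r.mean()),zc)
    for use in (("top","scene"),("top",),("scene",)):
        print(l,use,np.round(p0),fit(l,p0,z0,{k:ms[k] for k in use},yaws))
r,cc=np.where(env.masks_of("top","coaster_top")[0]["region"]);print("coaster",back("top",(cc.mean(),r.mean()),5),back("top",(298,262.5),5))
r,cc=np.where(env.masks_of("scene","coaster_top")[0]["region"]);print("coaster",back("scene",(cc.mean(),r.mean()),5))
print("lens",back("top",(130+129/2.35,150+145/2.35),62.8))
E
python3 fit0.py
```

```text
0.9
mug ('top', 'scene') [607. 244.  46.] (array([ 605.3,  246.8, -183.7]), np.float64(0.392))
mug ('top',) [607. 244.  46.] (array([ 605.7,  246.7, -181.8]), np.float64(0.098))
mug ('scene',) [607. 244.  46.] (array([600.7, 240.5, 137.7]), np.float64(0.194))
pump ('top', 'scene') [ 508. -159.   19.] (array([ 513.6, -160. ,    9.3]), np.float64(0.386))
pump ('top',) [ 508. -159.   19.] (array([ 513.3, -159.3,    9.8]), np.float64(0.211))
pump ('scene',) [ 508. -159.   19.] (array([ 510.4, -161.2,    9.4]), np.float64(0.153))
phone ('top', 'scene') [595. 350.  40.] (array([596.9, 332.3,  97.9]), np.float64(0.409))
phone ('top',) [595. 350.  40.] (array([596.8, 332.5,  96.8]), np.float64(0.087))
phone ('scene',) [595. 350.  40.] (array([593.4, 331.6,  98.1]), np.float64(0.298))
coaster [461.78478514  49.0524668    5.        ] [461.76983102  47.17020025   5.        ]
coaster [461.26577854  49.87484334   5.        ]
lens [592.95878156 348.64361912  62.8       ]
```

```bash
cat > ov.py <<'E'
from h import *
for n,src,w in(("top","pics/top0.png",(160,170,250,260)),("top","pics/top0.png",(345,205,425,285)),("scene","pics/scene0.png",(290,210,370,290))):
    im=cv2.imread(src)[w[1]:w[3],w[0]:w[2]];f=8;im=cv2.resize(im,None,fx=f,fy=f,interpolation=cv2.INTER_CUBIC)
    for k,p,z in(("phone",(596.5,332.3,96.5),9.3),("mug",(605.5,246.7,-182),0),("pump",(512.5,-160,9.5),6)):
        for q in M[k]:
            uv=((proj(n,q@Rz(p[2]).T+[p[0],p[1],z])+.5-[w[0],w[1]])*f).astype(np.float32)
            cv2.polylines(im,[cv2.convexHull(uv).astype(np.int32)],True,(0,255,0),1)
    cv2.imwrite(f"pics/ov_{n}_{w[0]}.png",im[:600,:800])
E
python3 ov.py; python3 -c "
import cv2,numpy as np
a=[cv2.resize(cv2.imread('pics/'+f),(400,400*(cv2.imread('pics/'+f).shape[0])//cv2.imread('pics/'+f).shape[1]))[:300] for f in('ov_top_160.png','ov_top_345.png')]
cv2.imwrite('pics/ovj.png',np.hstack(a))"
```

```text
(no output)
```

View pics/ov_top_160.png

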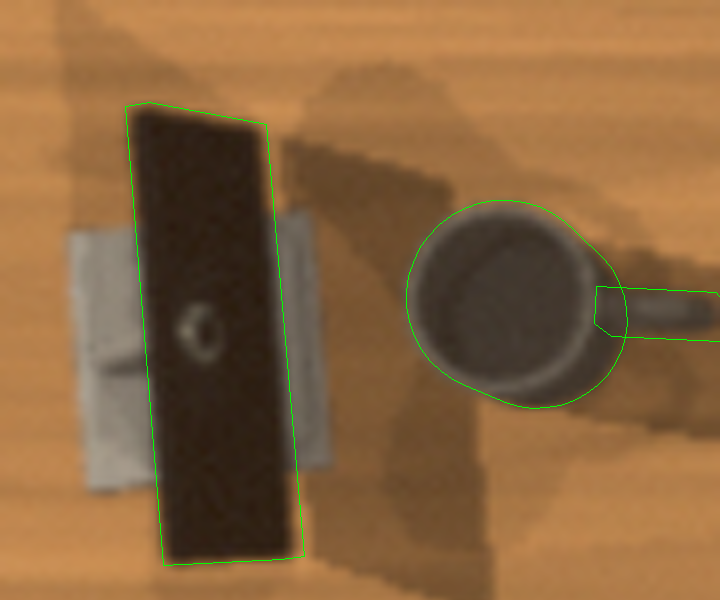

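View pics/ov_top_345.png

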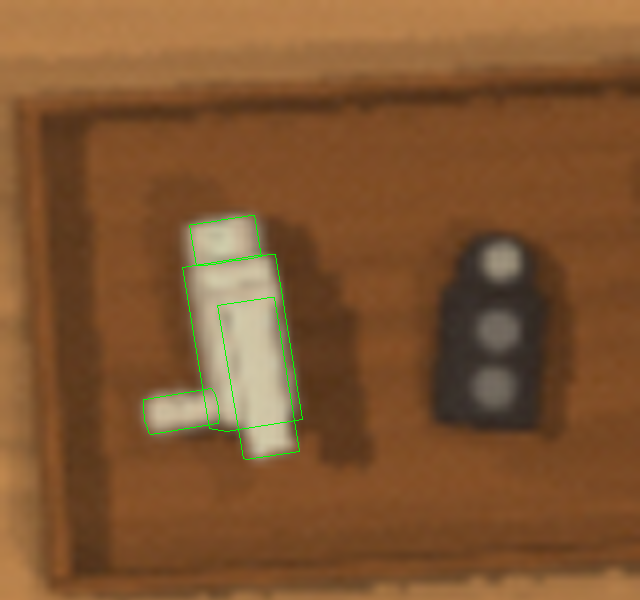

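View pics/ov_scene_290.png

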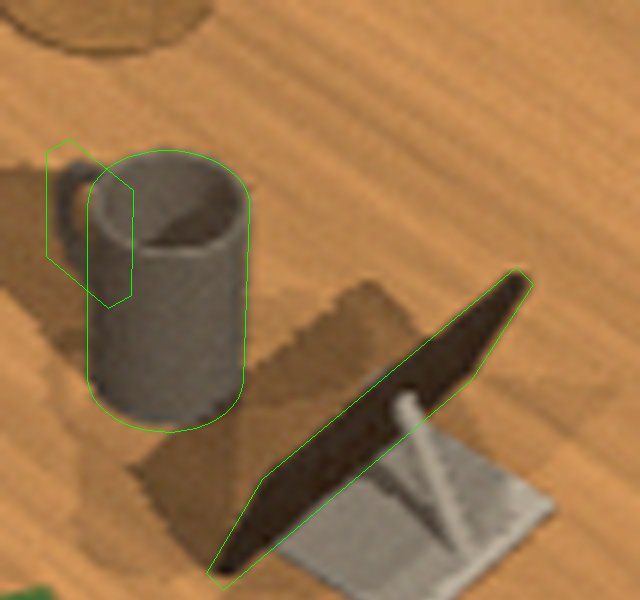

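The fit overlays match well:
- Lens: about (594, 350, 62.8), phone yaw about 96°
- Mug: (604.5, 247), handle towards -y
- Pump: (512.5, -160), yaw about 9.5°
- Coaster: (461.5, 49)

First move: turn the jaws to lie along world x.

```bash
python3 -m handwheel '[[1,[0,0,0],[0,7,0]],[1,[0,0,0],[0,7,0]],[1,[0,0,0],[0,7,0]],[1,[0,0,0],[0,7,0]],[1,[0,0,0],[0,7,0]],[1,[0,0,0],[0,7,0]],[1,[0,0,0],[0,7,0]],[1,[0,0,0],[0,7,0]],[1,[0,0,0],[0,7,0]],[1,[0,0,0],[0,7,0]]]' 20
```

```text
time_s: 2.13
ee_pos: [145.5, 556.3, 214.0]
ee_rot: [-90.0, 0.0, -85.0]
force: [0.8, -0.3, 0.7]
gripper_width: 91.0
```

```bash
python3 -m handwheel '[[1,[0,0,0],[0,5,0]],[1,[17,0,25],[0,0,0]],[1,[17,0,25],[0,0,0]],[1,[17,0,25],[0,0,0]],[1,[17,0,25],[0,0,0]],[1,[17,0,25],[0,0,0]],[1,[17,0,25],[0,0,0]],[1,[17,0,25],[0,0,0]],[1,[17,0,25],[0,0,0]],[1,[17,0,25],[0,0,0]]]'
python3 -m handwheel '[[1,[17,0,25],[0,0,0]],[1,[17,0,25],[0,0,0]],[1,[17,0,25],[0,0,0]],[1,[17,0,25],[0,0,0]],[1,[17,0,25],[0,0,0]],[1,[17,0,25],[0,0,0]],[1,[17,0,25],[0,0,0]],[1,[17,0,25],[0,0,0]],[1,[17,0,25],[0,0,0]],[1,[3,0,9],[0,0,0]]]'
```

```text
time_s: 2.97
ee_pos: [372.5, 403.7, 214.1]
ee_rot: [-90.0, 0.0, -89.7]
force: [-0.0, 0.4, -0.2]
gripper_width: 91.0
time_s: 3.8
ee_pos: [609.5, 247.1, 213.5]
ee_rot: [-89.9, -0.1, -89.8]
force: [-0.5, 0.4, -0.1]
gripper_width: 91.0
```

```bash
python3 -m handwheel '[[1,[0,20,0],[0,0,0]],[1,[0,20,0],[0,0,0]],[1,[0,0,0],[0,0,0]],[1,[0,0,0],[0,0,0]],[1,[0,0,0],[0,0,0]],[1,[0,0,0],[0,0,0]],[1,[0,0,0],[0,0,0]],[1,[0,0,0],[0,0,0]],[1,[0,0,0],[0,0,0]],[1,[0,0,0],[0,0,0]]]'
python3 - <<'E'
from workcell import env
import cv2
print(env.state()["qpos"].round(1))
for n in("top","scene"): cv2.imwrite(f"pics/{n}1.png",env.grab_frame(n)[:,:,::-1])
E
```

```text
time_s: 4.63
ee_pos: [606.4, 250.2, 174.4]
ee_rot: [-90.0, 0.0, -89.7]
force: [-1.2, 0.0, -0.1]
gripper_width: 91.2
[21.4 27.  81.7  0.  71.3 21.1]
```

View pics/scene1.png

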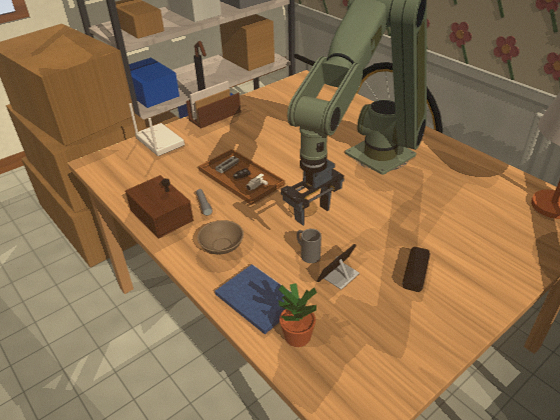

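```bash
python3 -m handwheel '[[1,[3,0,-2],[0,0.3,0]],[1,[0,16,0],[0,0,0]],[1,[0,16,0],[0,0,0]],[1,[0,16,0],[0,0,0]],[1,[0,16,0],[0,0,0]],[1,[0,16,0],[0,0,0]],[1,[0,16,0],[0,0,0]],[1,[0,16,0],[0,0,0]],[1,[0,16,0],[0,0,0]],[1,[0,0,0],[0,0,0]]]'
python3 -m handwheel '[[0.6,[0,0,0],[0,0,0]],[0.6,[0,0,0],[0,0,0]],[0.6,[0,0,0],[0,0,0]],[0.6,[0,0,0],[0,0,0]],[0.6,[0,0,0],[0,0,0]],[0.6,[0,0,0],[0,0,0]],[0.5,[0,0,0],[0,0,0]],[0.5,[0,0,0],[0,0,0]],[0.5,[0,0,0],[0,0,0]],[0.5,[0,0,0],[0,0,0]]]' 20
```

```text
time_s: 5.57
ee_pos: [602.0, 245.9, 42.6]
ee_rot: [-90.4, -0.1, -90.0]
force: [-0.4, 0.1, -0.2]
gripper_width: 91.2
time_s: 6.4
ee_pos: [605.0, 247.3, 47.0]
ee_rot: [-89.9, 0.0, -90.0]
force: [0.5, -0.0, 6.7]
gripper_width: 60.5
```

```bash
python3 -m handwheel '[[0.4,[0,0,0],[0,0,0]],[0.4,[0,-5,0],[0,0,0]],[0.4,[0,-10,0],[0,0,0]],[0.4,[0,-10,0],[0,0,0]],[0.4,[0,-10,0],[0,0,0]],[0.4,[0,-10,0],[0,0,0]],[0.4,[0,-10,0],[0,0,0]],[0.4,[0,-5,0],[0,0,0]],[0.4,[0,0,0],[0,0,0]],[0.4,[0,0,0],[0,0,0]]]' 25
python3 -m handwheel '[[0.4,[10,0,-7],[0,0,0]],[0.4,[18,0,-13],[0,0,0]],[0.4,[18,0,-13],[0,0,0]],[0.4,[18,0,-13],[0,0,0]],[0.4,[18,0,-13],[0,0,0]],[0.4,[18,0,-13],[0,0,0]],[0.4,[18,0,-13],[0,0,0]],[0.4,[18,0,-13],[0,0,0]],[0.4,[18,0,-13],[0,0,0]],[0.4,[18,0,-13],[0,0,0]]]'
python3 -m handwheel '[[0.4,[14,0,-10],[0,0,0]],[0.4,[9,0,-7],[0,0,0]],[0.4,[3,0,-2],[0,0,0]],[0.4,[0,0,0],[0,0,0]],[0.4,[0,0,0],[0,0,0]],[0.4,[0,0,0],[0,0,0]],[0.4,[0,0,0],[0,0,0]],[0.4,[0,0,0],[0,0,0]],[0.4,[0,0,0],[0,0,0]],[0.4,[0,0,0],[0,0,0]]]'
python3 - <<'E'
from workcell import env
import cv2
for n in("top","scene"): cv2.imwrite(f"pics/{n}2.png",cv2.resize(env.grab_frame(n)[100:320,170:460,::-1],None,fx=2.5,fy=2.5))
E
```

```text
time_s: 7.23
ee_pos: [604.4, 247.1, 106.3]
ee_rot: [-90.0, 0.0, -90.0]
force: [-0.6, 0.1, -2.4]
gripper_width: 60.4
time_s: 8.07
ee_pos: [479.2, 74.1, 105.4]
ee_rot: [-90.1, -0.0, -89.9]
force: [-0.3, 0.2, -3.8]
gripper_width: 60.5
time_s: 8.9
ee_pos: [461.6, 49.2, 105.9]
ee_rot: [-90.0, 0.0, -89.9]
force: [0.8, -0.5, -2.3]
gripper_width: 60.4
```

View pics/scene2.png

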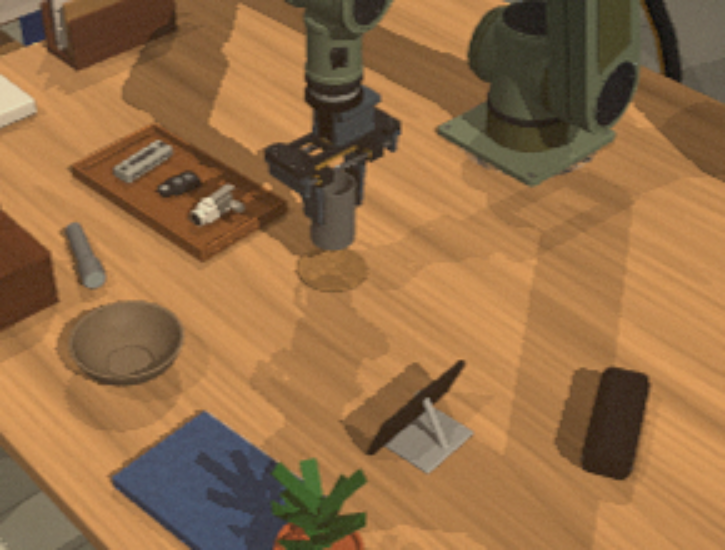

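View pics/top2.png

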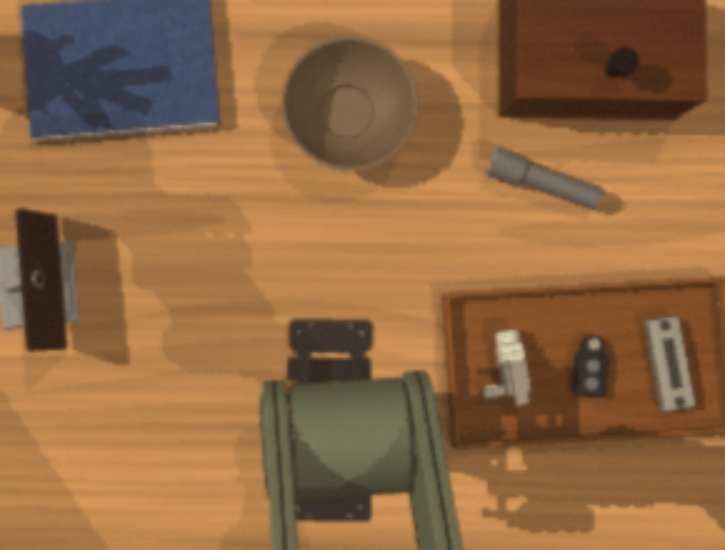

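The mug hangs upright above the coaster (scene crop about (333,215), coaster (333,270)). Lowering it now.

```bash
python3 -m handwheel '[[0.4,[0,6,0],[0,0,0]],[0.4,[0,12,0],[0,0,0]],[0.4,[0,12,0],[0,0,0]],[0.4,[0,10,0],[0,0,0]],[0.4,[0,6,0],[0,0,0]],[0.4,[0,3,0],[0,0,0]],[0.4,[0,2,0],[0,0,0]],[0.4,[0,1,0],[0,0,0]],[0.4,[0,0,0],[0,0,0]],[0.4,[0,0,0],[0,0,0]]]'
```

```text
time_s: 9.83
ee_pos: [461.8, 49.0, 54.3]
ee_rot: [-89.9, 0.0, -90.0]
force: [0.6, 0.1, -2.3]
gripper_width: 60.2
```

```bash
python3 -m handwheel '[[0.4,[0,1,0],[0,0,0]],[0.4,[0,0.5,0],[0,0,0]],[0.4,[0,0.5,0],[0,0,0]],[0.4,[0,0.5,0],[0,0,0]],[0.4,[0,0,0],[0,0,0]],[0.4,[0,0,0],[0,0,0]],[0.4,[0,0,0],[0,0,0]],[0.4,[0,0,0],[0,0,0]],[0.4,[0,0,0],[0,0,0]],[0.4,[0,0,0],[0,0,0]]]'
```

```text
time_s: 10.67
ee_pos: [461.6, 48.9, 51.9]
ee_rot: [-90.0, 0.0, -90.0]
force: [-1.8, -0.3, 6.0]
gripper_width: 60.3
```

```bash
python3 -m handwheel '[[0.7,[0,0,0],[0,0,0]],[0.8,[0,0,0],[0,0,0]],[0.9,[0,0,0],[0,0,0]],[1,[0,0,0],[0,0,0]],[1,[0,0,0],[0,0,0]],[1,[0,0,0],[0,0,0]],[1,[0,0,0],[0,0,0]],[1,[0,0,0],[0,0,0]],[1,[0,0,0],[0,0,0]],[1,[0,0,0],[0,0,0]]]'
python3 -m handwheel '[[1,[0,-6,0],[0,0,0]],[1,[0,-14,0],[0,0,0]],[1,[0,-16,0],[0,0,0]],[1,[0,-16,0],[0,0,0]],[1,[0,-16,0],[0,0,0]],[1,[0,-16,0],[0,0,0]],[1,[0,-16,0],[0,0,0]],[1,[0,-16,0],[0,0,0]],[1,[0,-12,0],[0,0,0]],[1,[0,0,0],[0,0,0]]]'
```

```text
time_s: 11.5
ee_pos: [461.5, 49.0, 51.4]
ee_rot: [-90.0, 0.0, -90.0]
force: [-0.5, -0.3, 0.4]
gripper_width: 91.1
time_s: 12.33
ee_pos: [463.2, 49.1, 182.3]
ee_rot: [-89.7, 0.0, -90.0]
force: [0.0, -0.5, -0.2]
gripper_width: 91.2
```

```bash
python3 -m handwheel '[[1,[10,0,2],[0,0,0]],[1,[21,0,5],[0,0,0]],[1,[21,0,5],[0,0,0]],[1,[21,0,5],[0,0,0]],[1,[21,0,5],[0,0,0]],[1,[21,0,5],[0,0,0]],[1,[21,0,5],[0,0,0]],[1,[21,0,5],[0,0,0]],[1,[21,0,5],[0,0,0]],[1,[21,0,5],[0,0,0]]]'
python3 -m handwheel '[[0.9,[10,0,4],[0,7,0]],[0.8,[0,0,0],[0,7,0]],[0.7,[0,0,0],[0,7,0]],[0.65,[0,0,0],[0,7,0]],[0.65,[0,0,0],[0,7,0]],[0.65,[0,0,0],[0,7,0]],[0.65,[0,0,0],[0,7,0]],[0.65,[0,0,0],[0,7,0]],[0.65,[0,0,0],[0,7,0]],[0.65,[0,0,0],[0,7,0]]]'
python3 -m handwheel '[[0.65,[0,0,0],[0,6,0]],[0.65,[0,0,0],[0,4.5,0]],[0.65,[0,0,0],[0,0,0]],[0.65,[0,0,0],[0,0,0]],[0.65,[0,0,0],[0,0,0]],[0.65,[0,0,0],[0,0,0]],[0.65,[0,0,0],[0,0,0]],[0.65,[0,0,0],[0,0,0]],[0.65,[0,0,0],[0,0,0]],[0.65,[0,0,0],[0,0,0]]]'
python3 - <<'E'
from workcell import env
import cv2
print(env.state()["qpos"].round(1))
for n in("top","scene"): cv2.imwrite(f"pics/{n}3.png",cv2.resize(env.grab_frame(n)[100:320,170:460,::-1],None,fx=2.5,fy=2.5))
E
```

```text
time_s: 13.17
ee_pos: [507.9, -151.7, 178.1]
ee_rot: [-90.1, 0.0, -90.0]
force: [1.0, -1.0, -0.5]
gripper_width: 90.9
time_s: 14.0
ee_pos: [511.7, -160.6, 178.0]
ee_rot: [-90.1, -0.1, -160.3]
force: [-0.4, -0.7, 0.3]
gripper_width: 59.5
time_s: 14.83
ee_pos: [512.7, -160.0, 179.4]
ee_rot: [-90.0, 0.0, -170.4]
force: [0.8, -0.7, -0.2]
gripper_width: 59.7
[-18.6  16.3  97.7   0.   65.9  61.9]
```

View pics/scene3.png

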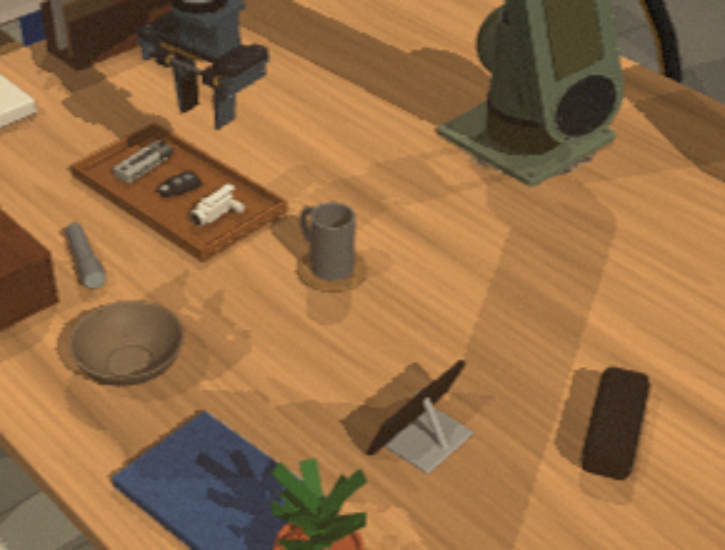

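View pics/top3.png

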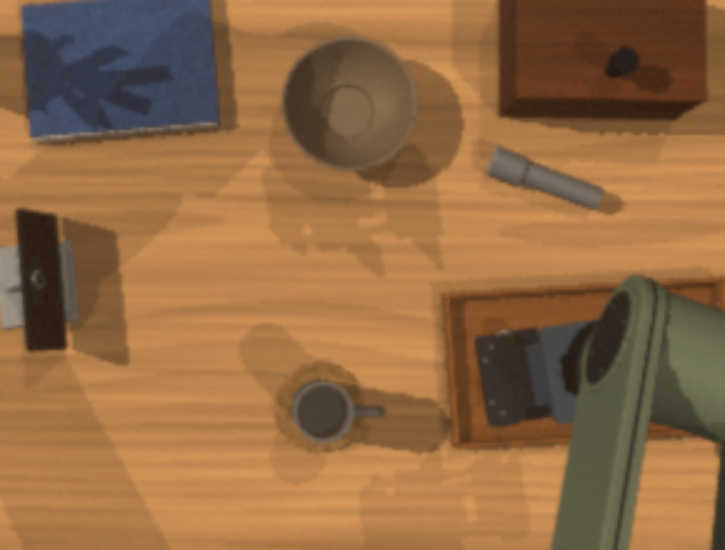

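The mug stands centred on the coaster (top crop: mug (323,410), coaster (320,405)). Now descending onto the pump.

```bash
python3 -m handwheel '[[0.65,[-3,20,0],[0,0,0]],[0.65,[0,20,0],[0,0,0]],[0.65,[0,20,0],[0,0,0]],[0.65,[0,20,0],[0,0,0]],[0.65,[0,20,0],[0,0,0]],[0.65,[0,20,0],[0,0,0]],[0.65,[0,16,0],[0,0,0]],[0.65,[0,10,0],[0,0,0]],[0.65,[0,6,0],[0,0,0]],[0.65,[0,4,0],[0,0,0]]]'
python3 -m handwheel '[[0.65,[0,4,0],[0,0,0]],[0.65,[0,4,0],[0,0,0]],[0.65,[0,3,0],[0,0,0]],[0.65,[0,2,0],[0,0,0]],[0.65,[0,1,0],[0,0,0]],[0.65,[0,0,0],[0,0,0]],[0.65,[0,0,0],[0,0,0]],[0.65,[0,0,0],[0,0,0]],[0.65,[0,0,0],[0,0,0]],[0.65,[0,0,0],[0,0,0]]]'
python3 - <<'E'
from workcell import env
import cv2
for n in("scene",): cv2.imwrite(f"pics/{n}4.png",cv2.resize(env.grab_frame(n)[130:230,190:310,::-1],None,fx=6,fy=6))
E
```

```text
time_s: 15.77
ee_pos: [515.7, -159.5, 23.0]
ee_rot: [-90.0, -0.0, -170.5]
force: [0.3, 0.4, 0.3]
gripper_width: 59.3
time_s: 16.6
ee_pos: [515.7, -159.6, 9.6]
ee_rot: [-90.0, 0.0, -170.5]
force: [0.2, -0.2, -0.1]
gripper_width: 59.2
```

View pics/scene4.png

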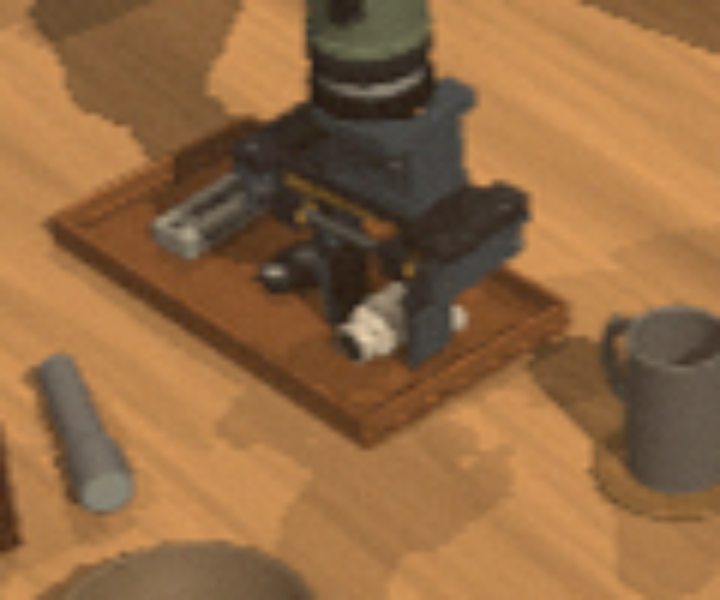

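The fingers straddle the pump's block (pump about (375,325) in the crop). Close and lift slowly.

```bash
python3 -m handwheel '[[0.4,[0,0,0],[0,0,0]],[0.3,[0,0,0],[0,0,0]],[0.2,[0,0,0],[0,0,0]],[0.15,[0,0,0],[0,0,0]],[0.1,[0,0,0],[0,0,0]],[0.1,[0,0,0],[0,0,0]],[0.1,[0,0,0],[0,0,0]],[0.1,[0,0,0],[0,0,0]],[0.1,[0,0,0],[0,0,0]],[0.1,[0,0,0],[0,0,0]]]' 25
python3 -m handwheel '[[0.1,[0,-3,0],[0,0,0]],[0.1,[0,-8,0],[0,0,0]],[0.1,[0,-12,0],[0,0,0]],[0.1,[0,-16,0],[0,0,0]],[0.1,[0,-16,0],[0,0,0]],[0.1,[0,-16,0],[0,0,0]],[0.1,[0,-16,0],[0,0,0]],[0.1,[0,-16,0],[0,0,0]],[0.1,[0,-16,0],[0,0,0]],[0.1,[0,-16,0],[0,0,0]]]'
python3 -m handwheel '[[0.1,[0,-12,0],[0,0,0]],[0.1,[0,-6,0],[0,0,0]],[0.1,[0,0,0],[0,0,0]],[0.1,[0,0,0],[0,0,0]],[0.1,[0,0,0],[0,0,0]],[0.1,[0,0,0],[0,0,0]],[0.1,[0,0,0],[0,0,0]],[0.1,[0,0,0],[0,0,0]],[0.1,[0,0,0],[0,0,0]],[0.1,[0,0,0],[0,0,0]]]'
python3 - <<'E'
from workcell import env
import cv2
for n in("scene",): cv2.imwrite(f"pics/{n}5.png",cv2.resize(env.grab_frame(n)[90:230,180:340,::-1],None,fx=4,fy=4))
E
```

```text
time_s: 17.48
ee_pos: [515.6, -159.6, 9.4]
ee_rot: [-90.0, 0.0, -170.5]
force: [0.9, 0.2, -0.7]
gripper_width: 26.1
time_s: 18.32
ee_pos: [515.5, -159.4, 145.9]
ee_rot: [-90.0, 0.0, -170.5]
force: [-0.8, 0.5, -0.8]
gripper_width: 25.8
time_s: 19.15
ee_pos: [515.6, -159.5, 162.2]
ee_rot: [-90.0, -0.0, -170.5]
force: [-1.0, 0.6, -1.1]
gripper_width: 26.3
```

View pics/scene5.png

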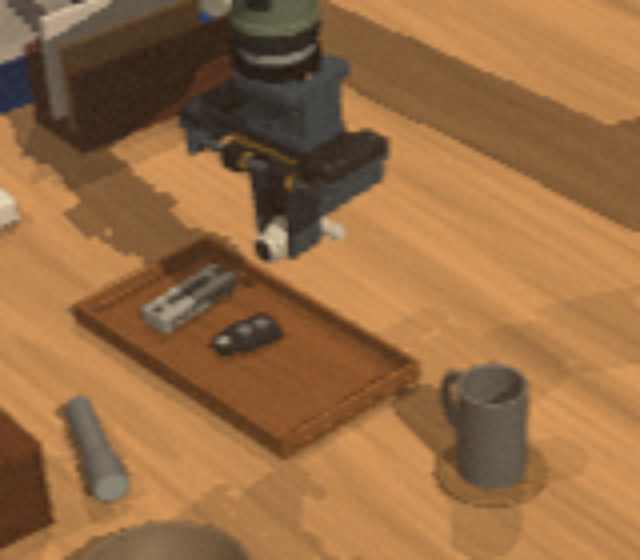

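```bash
cat > tgt.py <<'E'
import numpy as np
from scipy.spatial.transform import Rotation as R
lens=np.array([594,350.5,62.8]);yaw=np.radians(96);a=np.radians(20)
px=np.array([np.cos(a)*np.cos(yaw),np.cos(a)*np.sin(yaw),-np.sin(a)]);py=np.array([-np.sin(yaw),np.cos(yaw),0]);pz=np.cross(px,py)
Rt=np.c_[-px,-pz,-py];show=lens-100*px;tcp=show-Rt@[-33,-9.5,0]
if __name__=="__main__":
    from workcell import env
    s=env.state();Rc=R.from_euler("xyz",s["ee_rot"],degrees=True).as_matrix()
    print("show",show,"tcp target",tcp,R.from_matrix(Rt).as_euler("xyz",degrees=True))
    print("now",s["ee_pos"],s["ee_rot"]);print("shift tool",Rc.T@(tcp-s["ee_pos"]),"turn tool",np.degrees(R.from_matrix(Rc.T@Rt).as_rotvec()))
    print("world d",tcp-s["ee_pos"],"mouth now err",Rc@[-33,-9.5,0]+s["ee_pos"]-show,s["qpos"].round(1))
E
python3 tgt.py
python3 -m handwheel '[[0.1,[0,-5,0],[0,-3,0]],[0.1,[0,-5,0],[0,-6,0]],[0.1,[0,-5,0],[0,-6,0]],[0.1,[0,-5,0],[0,-6,0]],[0.1,[0,-5,0],[0,-6,0]],[0.1,[0,-5,0],[0,-6,0]],[0.1,[0,-5,0],[0,-6,0]],[0.1,[0,-5,0],[0,-6,0]],[0.1,[0,0,0],[0,-6,0]],[0.1,[0,0,0],[0,-6,0]]]'
python3 -m handwheel '[[0.1,[0,0,0],[0,-6,0]],[0.1,[0,0,0],[0,-6,0]],[0.1,[0,0,0],[0,-6,0]],[0.1,[0,0,0],[0,-6,0]],[0.1,[0,0,0],[0,-4,0]],[0.1,[0,0,0],[0,-1.5,0]],[0.1,[0,0,0],[0,0,0]],[0.1,[0,0,0],[0,0,0]],[0.1,[0,0,0],[0,0,0]],[0.1,[0,0,0],[0,0,0]]]'
python3 tgt.py
```

```text
show [603.82246256 257.04551137  97.00201433] tcp target [607.40350818 222.97413817  99.36159916] [-90. -20. -84.]
now [ 515.59424218 -159.49938054  162.25197056] [-9.00138113e+01 -1.33793234e-02 -1.70455980e+02]
shift tool [-153.96931272   62.9416683  -361.9418873 ] turn tool [ 15.09766445 -85.50062154 -16.03904894]
world d [ 91.80926601 382.47351871 -62.89037139] mouth now err [ -55.68242324 -411.07520711   74.74224975] [-18.4  17.4  98.9   0.   63.8  62. ]
time_s: 20.03
ee_pos: [515.8, -159.6, 202.8]
ee_rot: [-89.9, 0.0, -113.2]
force: [0.2, 0.3, -0.9]
gripper_width: 25.7
time_s: 20.87
ee_pos: [515.6, -159.5, 202.4]
ee_rot: [-90.0, 0.0, -84.0]
force: [0.4, 0.5, -1.3]
gripper_width: 25.8
show [603.82246256 257.04551137  97.00201433] tcp target [607.40350818 222.97413817  99.36159916] [-90. -20. -84.]
now [ 515.61574434 -159.54135509  202.43896446] [-8.99964711e+01  1.71395561e-03 -8.39815407e+01]
shift tool [-370.78020511  103.09654894  131.38181192] turn tool [-6.71442271e-03  1.76555515e-02 -2.00017143e+01]
world d [  91.78776384  382.51549326 -103.07736529] mouth now err [ -91.66728293 -383.76910092  114.93793727] [-18.4  15.6  95.3   0.   69.1 -24.4]
```

```bash
python3 -m handwheel '[[0.1,[-10,0,3.5],[0,0,0]],[0.1,[-22,0,7.8],[0,0,0]],[0.1,[-22,0,7.8],[0,0,0]],[0.1,[-22,0,7.8],[0,0,0]],[0.1,[-22,0,7.8],[0,0,0]],[0.1,[-22,0,7.8],[0,0,0]],[0.1,[-22,0,7.8],[0,0,0]],[0.1,[-22,0,7.8],[0,0,0]],[0.1,[-22,0,7.8],[0,0,0]],[0.1,[-22,0,7.8],[0,0,0]]]'
python3 -m handwheel '[[0.1,[-22,0,7.8],[0,0,0]],[0.1,[-22,0,7.8],[0,0,0]],[0.1,[-22,0,7.8],[0,0,0]],[0.1,[-22,0,7.8],[0,0,0]],[0.1,[-22,0,7.8],[0,0,0]],[0.1,[-22,0,7.8],[0,0,0]],[0.1,[-16,0,5.5],[0,0,0]],[0.1,[-10,0,3.5],[0,0,0]],[0.1,[-5,0,2],[0,0,0]],[0.1,[0,0,0],[0,0,0]]]'
python3 -m handwheel '[[0.1,[0,0,0],[0,0,-2]],[0.1,[0,0,0],[0,0,-3]],[0.1,[0,0,0],[0,0,-4]],[0.1,[0,0,0],[0,0,-4]],[0.1,[0,0,0],[0,0,-4]],[0.1,[0,0,0],[0,0,-3]],[0.1,[0,0,0],[0,0,0]],[0.1,[0,0,0],[0,0,0]],[0.1,[0,0,0],[0,0,0]],[0.1,[0,0,0],[0,0,0]]]'
python3 tgt.py
```

```text
time_s: 21.7
ee_pos: [567.0, 57.1, 202.5]
ee_rot: [-90.0, 0.0, -84.0]
force: [-0.3, -0.7, -0.5]
gripper_width: 25.6
time_s: 22.53
ee_pos: [607.3, 224.0, 202.2]
ee_rot: [-90.0, -0.0, -83.9]
force: [-0.7, -0.1, -0.3]
gripper_width: 26.1
time_s: 23.37
ee_pos: [607.6, 222.1, 203.0]
ee_rot: [-90.0, -20.0, -84.1]
force: [0.8, 0.0, -0.4]
gripper_width: 25.8
show [603.82246256 257.04551137  97.00201433] tcp target [607.40350818 222.97413817  99.36159916] [-90. -20. -84.]
now [607.55538114 222.08397319 203.01859242] [-89.95979928 -19.9509969  -84.06237879]
shift tool [-36.21647924  97.12846226  -0.12712323] turn tool [-0.01889098 -0.05864319 -0.04898252]
world d [  -0.15187296    0.89016498 -103.65699325] mouth now err [  0.18213194  -0.88498197 103.68629249] [ 28.5  29.3  76.6 -18.6  82.5  26.3]
```

```bash
python3 -m handwheel '[[0.1,[-2,5,0],[0,0,0]],[0.1,[-4.5,12,0],[0,0,0]],[0.1,[-4.5,12,0],[0,0,0]],[0.1,[-4.5,12,0],[0,0,0]],[0.1,[-4.5,12,0],[0,0,0]],[0.1,[-4.5,12,0],[0,0,0]],[0.1,[-4.5,12,0],[0,0,0]],[0.1,[-4,11,0],[0,0,0]],[0.1,[-2,6,0],[0,0,0]],[0.1,[-1,3,0],[0,0,0]]]'
python3 -m handwheel '[[0.1,[0,0,0],[0,0,0]],[0.1,[0,0,0],[0,0,0]],[0.1,[0,0,0],[0,0,0]],[0.1,[0,0,0],[0,0,0]],[0.1,[0,0,0],[0,0,0]],[0.1,[0,0,0],[0,0,0]],[0.1,[0,0,0],[0,0,0]],[0.1,[0,0,0],[0,0,0]],[0.1,[0,0,0],[0,0,0]],[0.1,[0,0,0],[0,0,0]]]'
python3 tgt.py
cat > ov2.py <<'E'
from h import *
from scipy.spatial.transform import Rotation as R
from tgt import *
s=env.state();Rc=R.from_euler("xyz",s["ee_rot"],degrees=True).as_matrix()
Rpump=np.c_[-Rc[:,0],-Rc[:,2],-Rc[:,1]]; o=s["ee_pos"]+Rc@[3,3.5,0]
for n in("top","scene"):
    im=env.grab_frame(n)
    m=env.masks_of(n,"pump_mouth");print(n,[(round(d["p"],2),d["location"],int(d["region"].sum())) for d in m[:2]],"show px",proj(n,show),"mouth px",proj(n,o+Rpump@[36,0,13]))
    w=(150,150,250,250) if n=="top" else (270,180,370,280);f=6
    im=cv2.resize(im[w[1]:w[3],w[0]:w[2],::-1],None,fx=f,fy=f,interpolation=cv2.INTER_CUBIC)
    for q in M["pump"]:
        uv=((proj(n,q@Rpump.T+o)+.5-[w[0],w[1]])*f).astype(np.float32)
        cv2.polylines(im,[cv2.convexHull(uv).astype(np.int32)],True,(0,255,0),1)
    cv2.imwrite(f"pics/fin_{n}.png",im)
E
python3 ov2.py
```

```text
time_s: 24.2
ee_pos: [606.8, 223.6, 97.5]
ee_rot: [-90.1, -20.0, -83.9]
force: [0.3, -0.4, -0.8]
gripper_width: 25.9
time_s: 25.03
ee_pos: [607.3, 223.9, 99.0]
ee_rot: [-90.0, -20.0, -84.0]
force: [0.8, 0.6, -0.3]
gripper_width: 26.1
show [603.82246256 257.04551137  97.00201433] tcp target [607.40350818 222.97413817  99.36159916] [-90. -20. -84.]
now [607.25257266 223.90560355  98.98773791] [-89.99986128 -19.99594845 -83.95597246]
shift tool [ 1.01322564 -0.02914163  0.05202013] turn tool [-0.01519557  0.04137288 -0.0040516 ]
world d [ 0.15093552 -0.93146538  0.37386125] mouth now err [-0.17715621  0.92886697 -0.37143869] [ 28.6  33.7  84.4 -19.5  71.   30.5]
top [(0.66, [239.4, 206.4], 279)] show px [[218.0739901  207.00076121]] mouth px [[217.72804038 207.07689719]]
scene [(0.41, [311.3, 230.5], 61), (0.24, [239.5, 168.7], 75)] show px [[313.32974902 235.31447163]] mouth px [[313.57769424 235.53348336]]
```

View pics/fin_top.png

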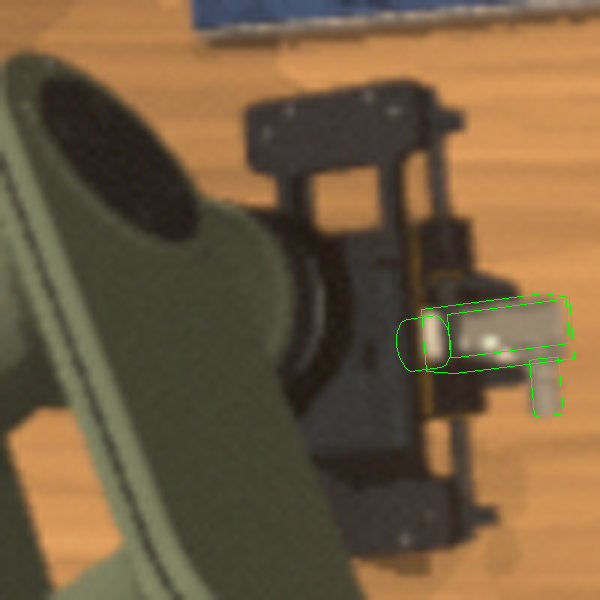

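View pics/fin_scene.png

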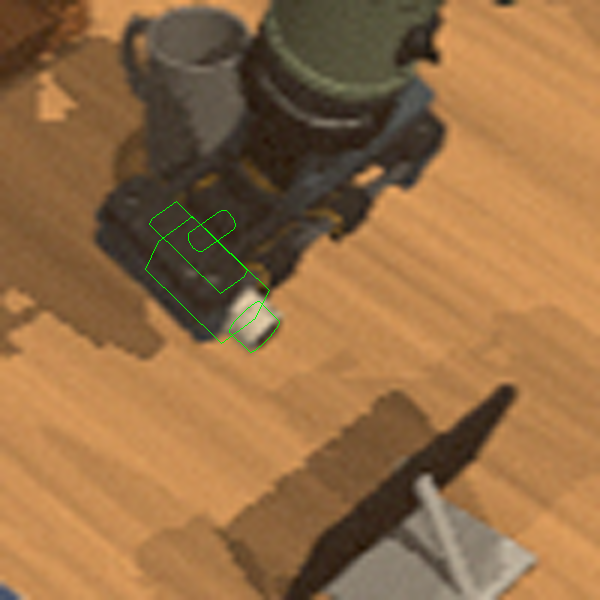

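The projected pump model matches both views to within a pixel or so, with the mouth at top (218,207) and scene (313,235), on the show point. The mug is upright on the coaster and the phone is clear. Handing in.

```bash
python3 -c "
from workcell import env
print(env.job_done())"
```

```text
the job is handed in; nothing more can be done
None
```

The job was handed in at about 25 s; no verdict was given. The mug stands upright and released on the coaster, centred to within a few mm in the pictures. The pump head is held in front of the lens with the lever on top.

**Last checks that agreed:**
- From the arm's measured pose and my phone fit, the mouth is about 1 mm from the show point and the axis is within about 0.1°.
- The drawn pump model fits both camera pictures to a pixel or so (about 2–3 mm). The real error also includes the phone fit and the camera calibration, a few mm and perhaps 1–2°.
- Gripper width was steady at 26 mm on a 25 N grip setting. Outside force was about 1 N, with no sign of touching the phone.
- In the pictures I viewed, the phone and the bystanders showed no sign of having moved. I did not measure this.

**One check disagreed:** the network's `pump_mouth` reports in the final pictures were low-confidence, because the gripper hides most of the pump. The top view gave (239,206) against the expected (218,207), and looks like the middle of the pump's visible part rather than its mouth. The scene view gave (311,231) against (313,235). I relied on the model overlay instead.

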